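# Reset the tripped breaker behind the push-latch cover

## Robot

A 6-joint arm with a two-finger parallel gripper is mounted at the origin on a cart in front of the work surface, level with it; the furniture and walls round the work are solid. World frame = base frame: x ahead of the robot, y to its left, z up, the work surface at z = 0. Lengths are in m, angles in rad, forces in N, time in s.
With the tool pointing down it reaches from about 0.425 to 0.925 m from the base axis. Payload 12.5 kg.
Tool frame: the origin (TCP) lies on the centre line of the jaws, within the pads' length; the fingertips stand 11 mm ahead of it and the grasp point (between the pads) lies 8 mm behind it (r.tips_ahead is the distance from the TCP to the fingertips, in m); z points along the fingers, y is the line along which they close (so a half turn about z gives the same grasp; the last joint's range is limited). The gripper opens to 85 mm and grips with 20 to 120 N. Pads are 22 mm wide; open, the fingers measure 114 mm over their backs; the gripper's body (76 mm by 85 mm) begins 54 mm behind the grasp point. The pads swing forward as they close: fully open they stand 13 mm farther back than shut.
Start: joints at [-1.211, 0.491, 1.559, -0, 1.092, -0.106], TCP at [0.281, -0.558, 0.242] pointing down, gripper open.
Joint ranges: [-3.1, 3.1], [-0.84, 2.19], [0.05, 2.79], [-1.13, 4.28], [0.06, 2.93], [-2.69, 2.69]. Speed limits (rad/s): [2.22, 2.22, 2.79, 3.14, 3.14, 3.14].

## Interface

Orientations are given as [roll, pitch, yaw] about the fixed x, y, z axes, in that order (R = Rz(yaw) Ry(pitch) Rx(roll)).
In Python, from station import r gives the robot as it stands.
- The arm moves only by the shell command python3 -m handwheel 'ROWS'. ROWS is JSON, a list of rows, each a list of 5 numbers: the shift along the tool's x, y, z in cm, then the turn about the tool's z in rad, then the closure, from 0 (fully open) to 1 (shut). In form: [[dx, dy, dz, twist, jaw], ...]. A call has exactly 8 rows; each row shifts and turns the commanded pose from where the row before left it, along the tool's axes as they then stand; what a row does not reach is not made up. A row lasts 1/8 s, in which the tool goes at most 62.5 mm and 10.7 degrees, less where a joint would pass 70% of its speed; a pose out of reach is approached as far as the arm can. A call is refused whole if a number of a shift passes 6.25 or a number of a turn 0.188, either way. A call with a gripper value outside its range is refused whole. The fingers move at their own pace and stop on an object; the grip force is fixed at half the most. Time passes only in rows, so rows that do not move let the fingers close, or fill a call up. It gives the time, the measured TCP pose, the force, the opening and the grip force at its end, in the units of the state.
- r.observe(): the state, without advancing time (a new reading comes with each control period).
- r.read_camera(name): name is "side" or "top"; returns a dict with "img" (400x640x3 uint8, red, green, blue), "range_z" (400x640 float32, m along the optical axis (not along the pixel's ray), 0 where there is no reading), "fx", "fy", "cx", "cy" (pixels), "k1" (the pictures are not rectified: a ray, as slopes to the right and down, at radius r is drawn at 1 + k1 r^2 times it, then the intrinsics apply), "pose" (4x4, takes a point from camera to world coordinates). Camera axes: x right, y down, z forward; pixel columns grow to the right and rows downward; lengths in m; the calibration is good to about 2 mm. A picture is of the moment at which its call begins.
- r.close_job(): hands the job in; it is judged then, once.
The state is a dict: "time_s": time; "joints": joint angles; "joint_velocities": joint speeds; "joint_torque": joint torques, N m; "eef_pos": TCP position; "eef_rot": TCP orientation; "wrist_force": force on the tool from outside, world axes, zero at the start; "moment": the same for the moment, N m; "width": opening from 0.0 (shut) to 1.0 (fully open); "grasp_force": force on a finger pad.
Only numpy, scipy, OpenCV 4.12 (cv2) and the standard library are available. Lean on these libraries where they do the work, as an engineer would, in place of code of your own. Each camera call takes 0.05 s, during which the arm holds its last target. There are 200 camera calls.

## Task

A breaker in the bench's power box has tripped: of the three black levers under the hinged cover, one leans to the front. Press the cover's pad so that the push latch lets go and the cover springs open, push the tripped lever right back so that it lies over like the other two, and then swing the cover down and press it again so that the latch holds it shut. It is all pushing: nothing has to be gripped or picked up, the other two levers stay on, and the things lying about stay where they are.

Things in the scene. Friction and masses are not known exactly. Their poses are not given: they have to be found in the camera images.
- power_box: grey console screwed to the bench, 130 deep (x), 180 wide (y). Origin on the bench under the cover's centre; x points level from its low front to its high back (away from the robot at yaw 0), z up. Its top slopes up by 15 deg toward +x: 50 mm high at the front edge (x -0.066), 84 at the back (x +0.060). A conduit elbow 35 mm high leaves the back to x +0.117. Cover flush in the top
- tray (a point): middle of the tray under the cover, level with the rim (on the slope). The tray is 101 mm along the slope by 151 mm wide, square to the slope 30 mm deep to the white breaker faces and 40 mm to its deck; rims 14 mm wide. In the middle of its front wall the latch's brass pin juts out 15 mm, 11 mm below the rim
- cover (a joint): cover hinge, along the box's y at the high edge. 0 = latched, flush; grows as the free edge swings up and away. A damped spring (1 N at the edge) opens it: freed, it rises in about 2 s to rest at 1.4 to 1.5. Stops -0.046 (free edge 4.6 mm below flush) and 2.0. Pressing to the low stop and letting go toggles the latch: if latched it springs open, if open it stays at 0. 2 N is enough, 20 N harmless
- press_pad (a point): middle of the top of the black ribbed pad (22x46 mm, 2 mm high) on the cover, 72 mm from the hinge, 27 mm from the free edge. Moves with the cover
- cover_edge (a point): middle of the cover's free edge, 99 mm from the hinge, at mid thickness. The cover is 98x148 mm, 4 mm thick; under it, 82 mm from the hinge, hangs the latch's steel track plate, 20 mm wide, 34 mm deep. Moves with the cover
- cover_hinge (a point): middle of the cover's hinge axis; does not move. The open cover stands up from here, leaning about 20 deg toward the box's front; its outer face looks up and to the back
- lever_a (a joint): black lever of a two-pole breaker: hinge along the box's y, 0 = off (leans 34 deg from square to the slope, toward the low front), 1.2 = on (leans 34 deg toward the cover hinge, at its stop). Stays where left; 1 to 2 N at the tip moves it. Only one of the three starts off (near 0), the others on
- lever_a_tip (a point): middle of the top end of lever_a. A paddle 24 mm wide (box y), 7 mm thick, 24 mm from pivot to tip, its pivot 33 mm below the rim and 40 mm from the hinge; it stands about 17 mm out of the white breaker face. The levers sit 42 mm apart along the box's y; which one is in which place changes
- lever_b (a joint): black lever of a two-pole breaker: hinge along the box's y, 0 = off (leans 34 deg from square to the slope, toward the low front), 1.2 = on (leans 34 deg toward the cover hinge, at its stop). Stays where left; 1 to 2 N at the tip moves it. Only one of the three starts off (near 0), the others on
- lever_b_tip (a point): middle of the top end of lever_b. A paddle 24 mm wide (box y), 7 mm thick, 24 mm from pivot to tip, its pivot 33 mm below the rim and 40 mm from the hinge; it stands about 17 mm out of the white breaker face. The levers sit 42 mm apart along the box's y; which one is in which place changes
- lever_c (a joint): black lever of a two-pole breaker: hinge along the box's y, 0 = off (leans 34 deg from square to the slope, toward the low front), 1.2 = on (leans 34 deg toward the cover hinge, at its stop). Stays where left; 1 to 2 N at the tip moves it. Only one of the three starts off (near 0), the others on
- lever_c_tip (a point): middle of the top end of lever_c. A paddle 24 mm wide (box y), 7 mm thick, 24 mm from pivot to tip, its pivot 33 mm below the rim and 40 mm from the hinge; it stands about 17 mm out of the white breaker face. The levers sit 42 mm apart along the box's y; which one is in which place changes
- marker: paint marker, white with a red cap, 129 mm long, loose bystander (origin: centre of its underside)
- driver2: screwdriver with a black handle, 220 mm long, lying flat, loose bystander (origin: centre of its underside)
- small_box0: small brown cardboard parts box, 61x75x45 mm, loose bystander (origin: centre of its underside)

How it is judged:
On the way, in this order (a step that is already met when the one before it is completed fails the run):
1. the cover is pressed in to its stop (value of joint cover below -0.03 rad).
2. the latch lets go and the cover springs up (value of joint cover above 1 rad), for 0.1 s.
3. the tripped lever is pushed fully on while the cover is up (value of joint lever_a above 1.05 rad and value of joint cover above 0.6 rad), for 0.2 s.
4. the cover is pressed down to its stop again (value of joint cover below -0.03 rad).
At the end, for the whole second after the job is handed in: The cover rests latched and flush (joint within 0.015 rad of 0, still) with nothing pressing on it, and all three levers are on (each at least 1.05 of 1.2 rad) (value of joint cover between -0.015 and 0.015 rad and velocity of joint cover between -0.05 and 0.05 rad/s and value of joint each of lever_a, lever_b, lever_c above 1.05 rad); the robot touches nothing.
It fails at once if one of the two levers that are on is switched off (value of joint any of lever_b, lever_c below 0.9 rad).
It fails at once if a tool or part lying about is shoved away or picked up (moved more than 25 mm) (distance of any of small_box0, driver2, marker from where it was at the start of the episode above 0.025 m).
It also fails if it takes over 51 s, if anything falls off the work surface, if the arm or the gripper's body presses on something with over 40 N, if the wrist force passes 120 N, or if a joint passes its speed limit or range.

## Working session

There is one attempt and no reset: what is moved stays moved. The work goes in short steps, Python scripts to look and compute and a shell command to move; the robot and the scene stay as the last step left them, time stands still between calls to the robot, and variables do not carry over. Pictures are saved under pics/ and viewed, at most 11 in all, crops included, and the job is handed in when it is done.

```bash
ls; mkdir -p pics
cat > h.py <<'E'
import numpy as np, cv2
from station import r
def look(name,fn=None):
    c=r.read_camera(name)
    if fn: cv2.imwrite('pics/'+fn,c['img'][:,:,::-1])
    return c
def cloud(c):
    K=np.array([[c['fx'],0,c['cx']],[0,c['fy'],c['cy']],[0,0,1.]])
    v,u=np.mgrid[0:400,0:640]
    p=np.stack([u,v],-1).reshape(-1,1,2).astype(float)
    s=cv2.undistortPoints(p,K,np.array([c['k1'],0,0,0,0.])).reshape(400,640,2)
    z=c['range_z'].astype(float)
    P=np.dstack([s*z[...,None],z])
    T=np.array(c['pose'])
    return P@T[:3,:3].T+T[:3,3]
def proj(c,pw):
    T=np.linalg.inv(np.array(c['pose'])); q=T[:3,:3]@np.array(pw)+T[:3,3]
    s=q[:2]/q[2]; s=s*(1+c['k1']*(s@s)); return s[0]*c['fx']+c['cx'],s[1]*c['fy']+c['cy']
E
python3 - <<'E'
from h import *
np.set_printoptions(precision=4,suppress=True)
o=r.observe();print({k:np.round(v,3) for k,v in o.items()})
for n in('top','side'):
    c=look(n,n+'1.png');print(n,c['fx'],c['k1'],np.array(c['pose']))
E
```

```text
pics
{'time_s': np.float64(0.0), 'joints': array([-1.211,  0.492,  1.559,  0.   ,  1.092, -0.106]), 'joint_velocities': array([ 0.   , -0.001,  0.001, -0.001,  0.001, -0.   ]), 'joint_torque': array([ -0.002, -61.846, -26.16 ,  -0.   ,   0.004,  -0.   ]), 'eef_pos': array([ 0.281, -0.558,  0.242]), 'eef_rot': array([-3.14 , -0.   ,  0.466]), 'wrist_force': array([-0.074, -0.089,  0.472]), 'moment': array([-0.023,  0.008, -0.04 ]), 'grasp_force': np.float64(0.0), 'width': np.float64(1.001)}
top 475.98965933059463 -0.030569146944522656 [[ 0.0041 -0.9971  0.0755  0.4254]
 [-0.9999 -0.0032  0.0121  0.039 ]
 [-0.0118 -0.0756 -0.9971  0.9989]
 [ 0.      0.      0.      1.    ]]
side 475.2594446095428 -0.12651848228564064 [[ 1.     -0.0064 -0.0043  0.4971]
 [-0.0001 -0.5585  0.8295 -0.8396]
 [-0.0077 -0.8295 -0.5585  0.6713]
 [ 0.      0.      0.      1.    ]]
```

View pics/top1.png

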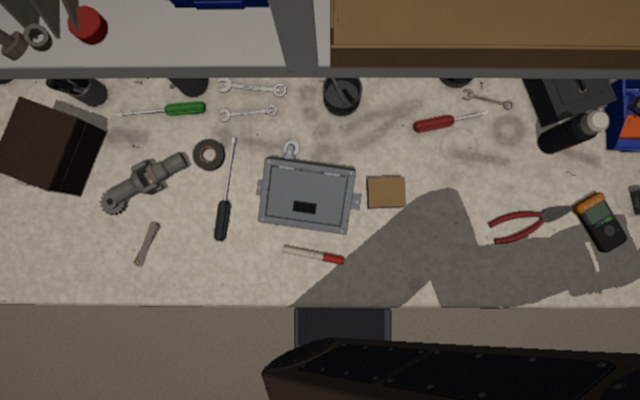

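View pics/side1.png

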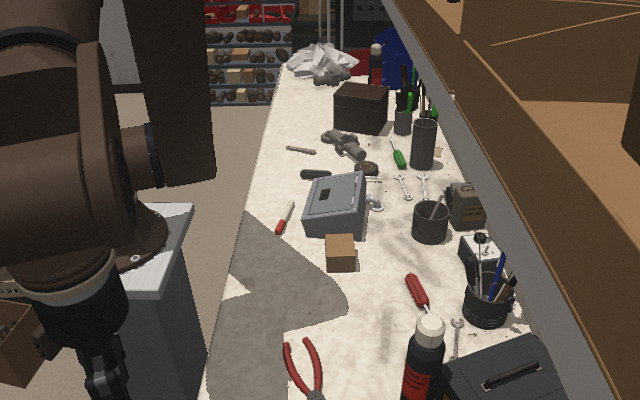

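The top view shows the box at (307,195), its pad at (305,207), and the conduit at the back, up in the image. The marker lies at (313,255), the small box at (385,192), the driver at (225,190), and a shelf edge runs along row 72. The side view agrees: the box is at (335,205) with the cover shut. Next I'll measure the box pose.

Run:
```python
from h import *
np.set_printoptions(precision=4,suppress=True)
for n in('top','side'):
    c=look(n);P=cloud(c);im=c['img'].astype(int)
    # box top: points z .045-.1 near box, normal check
    reg=np.zeros((400,640),bool)
    if n=='top': reg[150:240,255:358]=1
    else: reg[165:245,298:372]=1
    m=reg&(P[...,2]>.045)&(P[...,2]<.1)
    Q=P[m]
    for _ in range(6):
        A=np.c_[Q[:,:2],np.ones(len(Q))]
        k=np.linalg.lstsq(A,Q[:,2],rcond=None)[0]
        e=abs(P[...,2]-(P[...,:2]@k[:2]+k[2])); m2=m&(e<.003); Q=P[m2]
    g=k[:2];print(n,'n',len(Q),'slope deg',np.degrees(np.arctan(np.hypot(*g))),'uphill yaw',np.arctan2(g[1],g[0]),k)
    rc=cv2.minAreaRect((Q[:,:2]*1000).astype(np.float32));print('top rect',rc,'z',Q[:,2].min(),Q[:,2].max())
    dark=reg&(im.sum(2)<110)&(P[...,2]>.045)&(e<.008)
    v,u=np.nonzero(dark);print('pad px',u.mean(),v.mean(),len(u),'pos',np.median(P[dark],0),P[dark].mean(0), cv2.minAreaRect((P[dark][:,:2]*1000).astype(np.float32)))
    if n=='top':
        for nm,(uu,vv) in dict(smallbox=(385,192),marker=(313,255),mk2=(286,247),mk3=(341,261),drv=(222,222),drvtip=(234,142),shelf=(310,74),shelf2=(310,60),shelfR=(400,60),cup=(342,92),conduit=(290,150)).items(): print(nm,P[vv,uu])
```

```text
top n 5191 slope deg 14.919404924019988 uphill yaw -0.14245489351719134 [ 0.2637 -0.0378 -0.0625]
top rect ((508.2993469238281, 91.00228881835938), (179.66558837890625, 125.823974609375), 81.82032775878906) z 0.048580011971657955 0.08710340425858021
pad px 304.1502590673575 206.95336787564767 193 pos [0.4861 0.0943 0.0641] [0.4862 0.0941 0.0639] ((486.17364501953125, 94.27324676513672), (42.077911376953125, 18.02288246154785), 80.79344177246094)
smallbox [ 0.5182 -0.0674  0.0438]
marker [0.3904 0.078  0.0149]
mk2 [0.4065 0.1341 0.0114]
mk3 [0.3785 0.0204 0.018 ]
drv [0.4573 0.2657 0.0221]
drvtip [0.6258 0.2458 0.0141]
shelf [0.6013 0.0632 0.4998]
shelf2 [0.5946 0.0605 0.5578]
shelfR [ 0.5988 -0.0268  0.5469]
cup [0.7338 0.0188 0.0124]
conduit [0.6057 0.126  0.0314]
side n 2024 slope deg 13.722936872220002 uphill yaw -0.07007000391367997 [ 0.2436 -0.0171 -0.055 ]
top rect ((508.0235595703125, 88.24439239501953), (183.5579833984375, 126.62284851074219), 81.45552825927734) z 0.04723853927086008 0.08466764040193164
pad px nan nan 0 pos [nan nan nan] [nan nan nan] ((0.0, 0.0), (0.0, 0.0), 0.0)<stdin>:18: RuntimeWarning: Mean of empty slice.
  ret = ret.dtype.type(ret / rcount)
  return _methods._mean(a, axis=axis, dtype=dtype,
  ret = um.true_divide(
```

```bash
python3 -m handwheel '[[0,0,0,-0.16,1],[0,0,0,-0.16,1],[0,0,0,-0.16,1],[0,0,0,-0.16,1],[0,0,0,-0.16,1],[0,0,0,-0.16,1],[0,0,0,0,1],[0,0,0,0,1]]'
cat >> h.py <<'E'
YAW=-0.143; ORG=np.array([0.510,0.090])
def box(p):  # world -> box frame
    d=np.array(p[:2])-ORG; c,s=np.cos(YAW),np.sin(YAW)
    return np.array([c*d[0]+s*d[1],-s*d[0]+c*d[1],p[2]])
def st():
    o=r.observe(); print('t %.2f'%o['time_s'],'box',np.round(box(o['eef_pos'])*1000,1),'yaw',np.round(o['eef_rot'],3),'F',np.round(o['wrist_force'],1),'w',round(float(o['width']),2))
E
python3 -c "
from h import *
st();print(r.tips_ahead);print(box([.4861,.0943,.064]))"
```

```text
time_s: 1.2
eef_pos: [0.2807, -0.5584, 0.2422]
eef_rot: [-3.142, -0.0, 1.422]
wrist_force: [0.5, 0.2, 0.2]
width: 0.003
grasp_force: 0.0
t 1.20 box [-134.5 -674.5  242.2] yaw [-3.142 -0.     1.422] F [0.5 0.2 0.2] w 0.0
0.011
[-0.02426886  0.00085005  0.064     ]
```

```bash
python3 -m handwheel '[[5,0.8,0,0,1],[5,0.8,0,0,1],[5,0.8,0,0,1],[5,0.8,0,0,1],[5,0.8,0,0,1],[5,0.8,0,0,1],[5,0.8,0,0,1],[5,0.8,0,0,1]]' >/dev/null;python3 -m handwheel '[[4.6,0.6,1.5,0,1],[4.6,0.6,1.5,0,1],[4.6,0.6,1.5,0,1],[4.6,0.6,1.5,0,1],[4.6,0.6,2,0,1],[4.6,0.6,2,0,1],[0,0,2,0,1],[0,0,1,0,1]]'
python3 -c "
from h import *
st()"
```

```text
time_s: 3.2
eef_pos: [0.4771, 0.0964, 0.1114]
eef_rot: [-3.14, 0.0, 1.425]
wrist_force: [-0.8, 0.1, -0.3]
width: 0.002
grasp_force: 0.0
t 3.20 box [-33.5   1.7 111.4] yaw [-3.14   0.     1.425] F [-0.8  0.1 -0.3] w 0.0
```

```bash
python3 -m handwheel '[[0,0,1.2,0,1],[0,0,1.2,0,1],[0,0,0.6,0,1],[0,0,0.15,0,1],[0,0,0.1,0,1],[0,0,0.1,0,1],[0,0,0.1,0,1],[0,0,0,0,1]]'
```

```text
time_s: 4.2
eef_pos: [0.4774, 0.096, 0.0778]
eef_rot: [3.141, 0.0, 1.426]
wrist_force: [-0.1, 0.3, 0.4]
width: 0.002
grasp_force: 0.0
```

```bash
python3 -c "
from h import *
st();c=look('side');cv2.imwrite('pics/s2.png',cv2.resize(c['img'][130:270,240:440,::-1],None,fx=4,fy=4))"
```

```text
t 4.20 box [-33.1   1.3  77.8] yaw [3.141 0.    1.426] F [-0.1  0.3  0.4] w 0.0
```

View pics/s2.png

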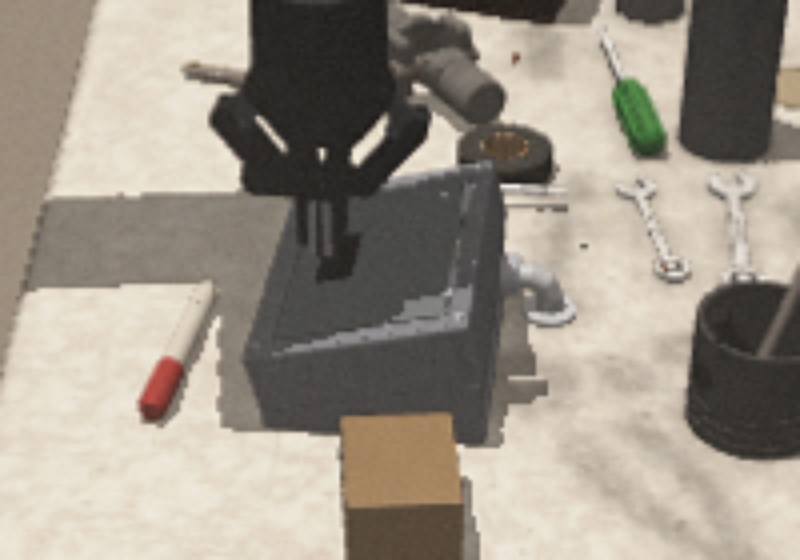

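The closed fingertips sit just above the front half of the pad (about (335,250) in the 4x crop) and aren't touching it yet. I'll go on down in small steps.

```bash
python3 -m handwheel '[[0,0,0.1,0,1],[0,0,0.1,0,1],[0,0,0.1,0,1],[0,0,0.1,0,1],[0,0,0.1,0,1],[0,0,0.1,0,1],[0,0,0,0,1],[0,0,0,0,1]]'
```

```text
time_s: 5.25
eef_pos: [0.4774, 0.096, 0.0718]
eef_rot: [3.141, 0.0, 1.426]
wrist_force: [0.1, 0.1, 1.8]
width: -0.002
grasp_force: 0.5
```

```bash
python3 -m handwheel '[[0,0,0.1,0,1],[0,0,0.1,0,1],[0,0,0.1,0,1],[0,0,0.05,0,1],[0,0,0.05,0,1],[0,0,0,0,1],[0,0,0,0,1],[0,0,0,0,1]]'
```

```text
time_s: 6.25
eef_pos: [0.4777, 0.096, 0.069]
eef_rot: [3.14, -0.0, 1.426]
wrist_force: [-3.5, -0.3, 22.5]
width: -0.004
grasp_force: 10.7
```

That's 22 N with the pad hard against its stop. Now I'll retreat up and to the front.

```bash
python3 -m handwheel '[[0,0,-2,0,1],[0,-3,-3,0,1],[0,-4,-3,0,1],[0,-4,-3,0,1],[0,-3,-3,0,1],[0,0,0,0,1],[0,0,0,0,1],[0,0,0,0,1]]' >/dev/null;  python3 -m handwheel '[[-5,0,0,0,1],[-5,0,0,0,1],[-5,0,0,0,1],[0,0,0,0,1],[0,0,0,0,1],[0,0,0,0,1],[0,0,0,0,1],[0,0,0,0,1]]'
python3 - <<'E'
from h import *
st()
a=look('top');b=look('side')
A=cv2.resize(a['img'][130:250,230:370,::-1],None,fx=3.5,fy=3.5);B=cv2.resize(b['img'][120:260,270:400,::-1],None,fx=3,fy=3)
H=max(A.shape[0],B.shape[0]);o=np.zeros((H,A.shape[1],3),np.uint8);
cv2.imwrite('pics/t3.png',cv2.resize(a['img'][130:250,230:370,::-1],None,fx=5,fy=5));cv2.imwrite('pics/s3.png',cv2.resize(b['img'][120:260,260:420,::-1],None,fx=4,fy=4))
E
```

```text
time_s: 8.25
eef_pos: [0.3172, -0.0316, 0.2078]
eef_rot: [3.142, 0.0, 1.427]
wrist_force: [-0.6, -0.2, 0.5]
width: -0.001
grasp_force: 0.0
t 8.25 box [-173.5 -147.8  207.8] yaw [3.142 0.    1.427] F [-0.6 -0.2  0.5] w -0.0
```

View pics/t3.png

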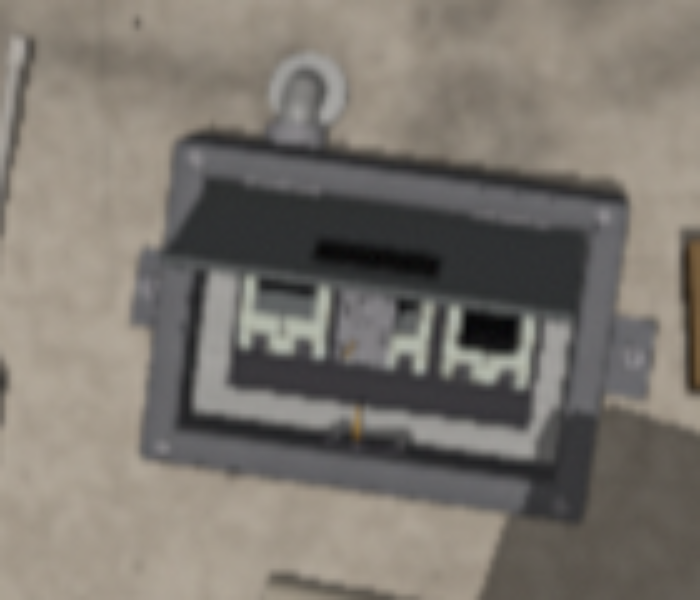

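View pics/s3.png

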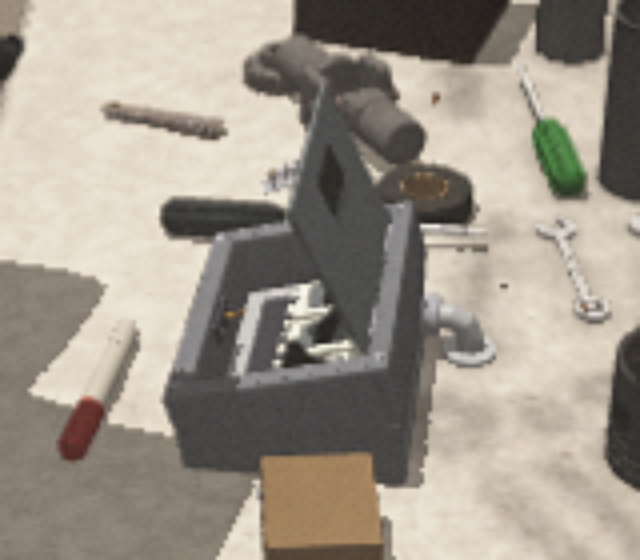

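The cover is open. In the top view the right-hand lever, at (490,332) in the 5x crop, or pixel (328,196), leans to the front, so it is the tripped one, at box y ≈ -42. I'll check that against the depth data and then move in with the jaws open. The plan is to push with the finger nearest the hinge, which keeps the body clear of the cover.

```bash
python3 - <<'E'
from h import *
np.set_printoptions(precision=1,suppress=True)
c=look('top');P=cloud(c);im=c['img'].astype(int)
B=np.apply_along_axis(box,2,P)*1000
m=np.zeros((400,640),bool);m[190:202,319:338]=1
m&=(im.sum(2)<90)
print('lever',m.sum(),B[m].mean(0),B[m].min(0),B[m].max(0))
for v in range(186,214,2): print(v,B[v,326:332].mean(0),im[v,326:332].mean())
for nm,(u,v) in dict(edgeL=(265,180),edgeR=(344,192),edgeM=(305,186),midlev=(311,193),left=(287,191),frontrimL=(262,220),frontrimR=(343,230),backL=(270,161),backR=(350,172),sidL=(262,200),sidR=(352,190)).items(): print(nm,B[v,u],im[v,u])
E
python3 -m handwheel '[[1.7,1.7,1.4,0,0],[1.7,1.7,1.4,0,0],[1.7,1.7,1.4,0,0],[1.7,1.7,1.4,0,0],[1.7,1.7,1.4,0,0],[1.7,1.7,1.4,0,0],[0,0,0,0,0],[0,0,0,0,0]]'
python3 - <<'E'
from h import *
st();b=look('side')
cv2.imwrite('pics/s4.png',cv2.resize(b['img'][120:260,260:420,::-1],None,fx=4,fy=4))
E
```

```text
lever 64 [  5.3 -41.3  52.6] [ -1.5 -51.   44.6] [ 12.6 -31.6  59.8]
186 [ 14.4 -42.8 152.6] 48.388888888888886
188 [  9.9 -43.6 161.4] 47.72222222222222
190 [  5.8 -44.2 167.5] 77.88888888888889
192 [ 13.8 -42.1  46.3] 51.44444444444444
194 [  9.7 -42.7  47.5] 8.777777777777779
196 [  5.3 -43.4  51.9] 10.333333333333334
198 [  0.9 -44.1  57. ] 16.833333333333332
200 [ -2.1 -44.4  45.1] 79.05555555555556
202 [ -5.4 -44.9  36.3] 167.0
204 [ -8.9 -45.4  28.4] 148.94444444444446
206 [-12.8 -45.9  25.5] 99.38888888888889
208 [-16.8 -46.5  24.3] 54.55555555555556
210 [-20.7 -47.1  22.8] 58.44444444444444
212 [-24.8 -47.7  22.8] 56.27777777777778
edgeL [  7.   69.  167.9] [56 57 57]
edgeR [  6.1 -71.6 168.7] [62 63 63]
edgeM [  6.7  -2.3 167.6] [62 64 65]
midlev [ 7.1 -7.3 41.1] [94 96 95]
left [ 4.4 41.8 37.3] [94 98 98]
frontrimL [-61.5  80.7  52.5] [118 116 119]
frontrimR [-57.6 -81.8  53.1] [60 59 61]
backL [53.6 78.5 83.9] [120 118 120]
backR [ 54.6 -78.4  84.7] [135 132 135]
sidL [-22.5  85.7  59.9] [102 102 105]
sidR [ 22.  -87.6  71.4] [100  99  98]
time_s: 9.4
eef_pos: [0.4322, 0.0539, 0.1239]
eef_rot: [-3.141, 0.0, 1.426]
wrist_force: [-0.4, -0.3, 0.3]
width: 1.002
grasp_force: 0.0
t 9.40 box [-71.9 -46.9 123.9] yaw [-3.141  0.     1.426] F [-0.4 -0.3  0.3] w 1.0
```

View pics/s4.png

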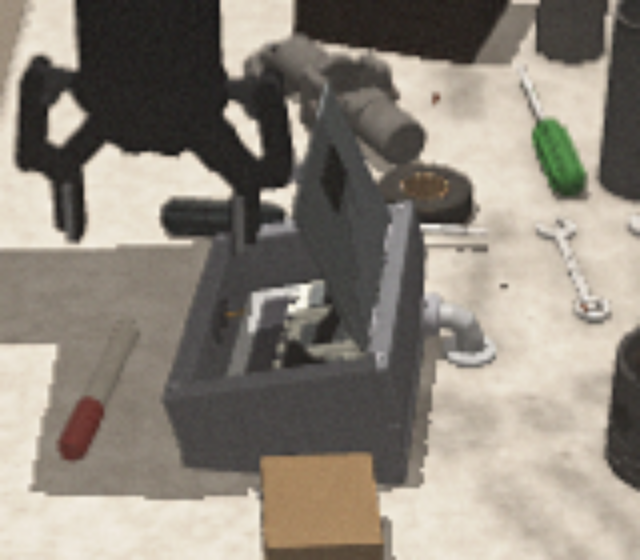

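The depth data fits: the lever tip is at about box (0,-42,57), as the off geometry predicts. In the crop the lead finger's tip is at (243,250), above the tray and in front of the cover. Now I'll go down and then push toward the hinge.

```bash
python3 -m handwheel '[[0.3,0,1.3,0,0],[0,0,1.3,0,0],[0,0,1.3,0,0],[0,0,1.3,0,0],[0,0,1.3,0,0],[0,0,1.2,0,0],[0,0,0,0,0],[0,0,0,0,0]]'
python3 -c "
from h import *
st()"
```

```text
time_s: 10.45
eef_pos: [0.4333, 0.057, 0.0469]
eef_rot: [3.141, 0.0, 1.426]
wrist_force: [0.1, 0.3, -0.1]
width: 1.0
grasp_force: 0.0
t 10.45 box [-71.2 -43.6  46.9] yaw [3.141 0.    1.426] F [ 0.1  0.3 -0.1] w 1.0
```

```bash
python3 -m handwheel '[[0,0.4,0,0,0],[0,0.4,0,0,0],[0,0.4,0,0,0],[0,0.4,0,0,0],[0,0.4,0,0,0],[0,0.4,0,0,0],[0,0,0,0,0],[0,0,0,0,0]]'
python3 -m handwheel '[[0,0.1,-0.1,0,0],[0,0.1,-0.1,0,0],[0,0.1,-0.1,0,0],[0,0.1,-0.1,0,0],[0,0.1,0,0,0],[0,0,0,0,0],[0,0,0,0,0],[0,0,0,0,0]]'
python3 -c "
from h import *
st();b=look('side')
cv2.imwrite('pics/s5.png',cv2.resize(b['img'][130:230,280:400,::-1],None,fx=6,fy=6))"
```

```text
time_s: 11.45
eef_pos: [0.4518, 0.0541, 0.0475]
eef_rot: [-3.132, 0.001, 1.427]
wrist_force: [-30.7, 4.8, 35.1]
width: 0.995
grasp_force: 23.5
time_s: 12.45
eef_pos: [0.4631, 0.0527, 0.0524]
eef_rot: [3.138, -0.0, 1.426]
wrist_force: [-6.8, -0.6, 26.3]
width: 0.998
grasp_force: 13.2
t 12.45 box [-41.2 -43.6  52.4] yaw [ 3.138 -0.     1.426] F [-6.8 -0.6 26.3] w 1.0
```

View pics/s5.png

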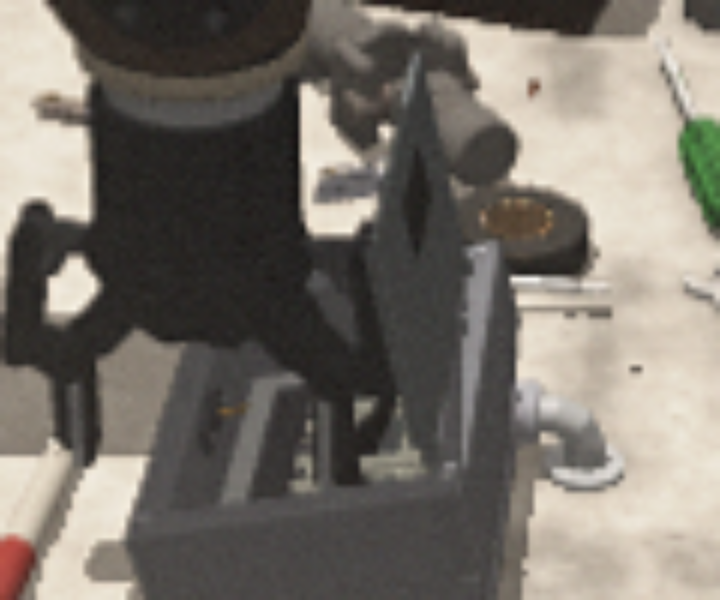

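The lead finger is at (345,450) in the crop with the lever now behind it, and the cover has been nudged nearly upright. The upward force means the tip is scraping the breaker face, so I'll raise a little and finish the push.

```bash
python3 -m handwheel '[[0,0,-0.2,0,0],[0,0,-0.2,0,0],[0,0,-0.2,0,0],[0,0,-0.1,0,0],[0,0,0,0,0],[0,0,0,0,0],[0,0,0,0,0],[0,0,0,0,0]]'
python3 -m handwheel '[[0,0.1,0,0,0],[0,0.1,0,0,0],[0,0.1,0,0,0],[0,0.1,0,0,0],[0,0,0,0,0],[0,0,0,0,0],[0,0,0,0,0],[0,0,0,0,0]]'
```

```text
time_s: 13.5
eef_pos: [0.4619, 0.0528, 0.0577]
eef_rot: [-3.142, 0.0, 1.426]
wrist_force: [0.1, 1.0, 0.6]
width: 0.997
grasp_force: 0.0
time_s: 14.5
eef_pos: [0.466, 0.0522, 0.0578]
eef_rot: [3.141, 0.0, 1.426]
wrist_force: [-0.2, -0.6, 0.7]
width: 1.002
grasp_force: 0.1
```

```bash
python3 -m handwheel '[[0,0.1,0,0,0],[0,0.1,0,0,0],[0,0.1,0,0,0],[0,0.1,0,0,0],[0,0,0,0,0],[0,0,0,0,0],[0,0,0,0,0],[0,0,0,0,0]]'
python3 - <<'E'
from h import *
np.set_printoptions(precision=1,suppress=True)
st();b=look('side');P=cloud(b);B=np.apply_along_axis(box,2,P)*1000
# levers: dark points inside the tray
m=(abs(B[...,0])<50)&(abs(B[...,1])<75)&(B[...,2]<75)&(B[...,2]>30)
cv2.imwrite('pics/s6.png',cv2.resize(b['img'][170:230,310:390,::-1],None,fx=8,fy=8,interpolation=cv2.INTER_CUBIC))
E
```

```text
time_s: 15.5
eef_pos: [0.4699, 0.0516, 0.0578]
eef_rot: [3.141, 0.0, 1.426]
wrist_force: [-0.1, -0.5, -0.0]
width: 0.997
grasp_force: 0.0
t 15.50 box [-34.2 -43.7  57.8] yaw [3.1 0.  1.4] F [-0.1 -0.5 -0. ] w 1.0
```

View pics/s6.png

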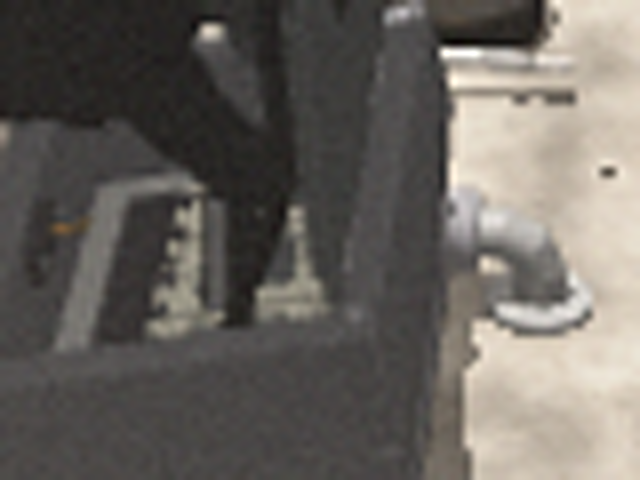

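The finger is at (240,300) in the crop, with the dark lever slanting up behind it to (290,200). There's no resistance yet, so I'll keep pushing until something stops it.

```bash
python3 -m handwheel '[[0,0.1,0,0,0],[0,0.1,0,0,0],[0,0.1,0,0,0],[0,0.1,0,0,0],[0,0.1,0,0,0],[0,0,0,0,0],[0,0,0,0,0],[0,0,0,0,0]]'
```

```text
time_s: 16.55
eef_pos: [0.4749, 0.0509, 0.0578]
eef_rot: [3.141, 0.0, 1.426]
wrist_force: [-1.4, 0.1, -0.5]
width: 0.999
grasp_force: 0.2
```

```bash
python3 -m handwheel '[[0,0.1,0,0,0],[0,0.1,0,0,0],[0,0.1,0,0,0],[0,0,0,0,0],[0,0,0,0,0],[0,0,0,0,0],[0,0,0,0,0],[0,0,0,0,0]]'
```

```text
time_s: 17.55
eef_pos: [0.4761, 0.0507, 0.0576]
eef_rot: [-3.138, 0.0, 1.426]
wrist_force: [-9.3, 1.6, 4.8]
width: 0.999
grasp_force: 5.1
```

It has stopped firmly at 9 N. To confirm it's the lever at its stop and not the housing, I'll feel for it again 7 mm higher. If it leans back as it should, contact comes about 2 mm farther back.

```bash
python3 -m handwheel '[[0,-0.3,0,0,0],[0,0,-0.35,0,0],[0,0,-0.35,0,0],[0,0.2,0,0,0],[0,0.1,0,0,0],[0,0.1,0,0,0],[0,0.1,0,0,0],[0,0,0,0,0]]'
python3 -m handwheel '[[0,0.1,0,0,0],[0,0.1,0,0,0],[0,0.1,0,0,0],[0,0,0,0,0],[0,0,0,0,0],[0,0,0,0,0],[0,0,0,0,0],[0,0,0,0,0]]'
```

```text
time_s: 18.55
eef_pos: [0.4798, 0.0502, 0.0647]
eef_rot: [-3.142, 0.0, 1.426]
wrist_force: [-1.0, -0.7, -1.4]
width: 1.003
grasp_force: 0.0
time_s: 19.55
eef_pos: [0.4806, 0.05, 0.0647]
eef_rot: [-3.137, 0.001, 1.426]
wrist_force: [-12.8, 1.4, 6.4]
width: 0.998
grasp_force: 0.0
```

Run:
```python
from h import *
b=look('side');t=look('top')
A=cv2.resize(b['img'][120:230,290:390,::-1],None,fx=4,fy=4,interpolation=cv2.INTER_CUBIC)
B=cv2.resize(t['img'][130:240,250:350,::-1],None,fx=4,fy=4,interpolation=cv2.INTER_CUBIC)
cv2.imwrite('pics/s7.png',np.hstack([A,B]))
```

```text
(no output)
```

View pics/s7.png

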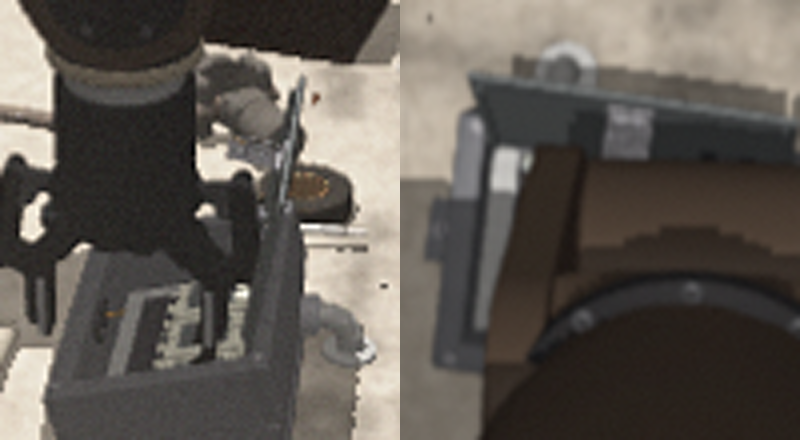

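The cover is tipped well back in both views: in the top half its inner face shows with the track plate at (630,130), in line with the gripper body. So the body is probably pushing the plate against the cover's stop, and the push on the lever isn't proven. I'll back off, shift 12 mm to -y so the body clears the plate, and push again.

```bash
python3 -m handwheel '[[0,-0.6,0,0,0],[0,-0.6,0,0,0],[-0.6,0,0,0,0],[-0.6,0,0.2,0,0],[0,0,0.2,0,0],[0,0.5,0,0,0],[0,0.3,0,0,0],[0,0,0,0,0]]'
python3 -c "
from h import *
st()"
python3 -m handwheel '[[0,0.1,0,0,0],[0,0.1,0,0,0],[0,0.1,0,0,0],[0,0.1,0,0,0],[0,0.1,0,0,0],[0,0,0,0,0],[0,0,0,0,0],[0,0,0,0,0]]'
python3 - <<'E'
from h import *
st()
b=look('side');t=look('top')
A=cv2.resize(b['img'][120:230,290:390,::-1],None,fx=4,fy=4,interpolation=cv2.INTER_CUBIC)
B=cv2.resize(t['img'][130:240,250:350,::-1],None,fx=4,fy=4,interpolation=cv2.INTER_CUBIC)
cv2.imwrite('pics/s8.png',np.hstack([A,B]))
E
```

```text
time_s: 20.65
eef_pos: [0.4775, 0.0385, 0.0608]
eef_rot: [3.141, 0.0, 1.426]
wrist_force: [-0.2, -0.8, 0.9]
width: 0.998
grasp_force: 0.0
t 20.65 box [-24.9 -55.6  60.8] yaw [3.141 0.    1.426] F [-0.2 -0.8  0.9] w 1.0
time_s: 21.65
eef_pos: [0.4785, 0.0382, 0.0608]
eef_rot: [-3.135, 0.001, 1.426]
wrist_force: [-21.1, 1.4, 12.9]
width: 1.002
grasp_force: 0.5
t 21.65 box [-23.8 -55.8  60.8] yaw [-3.135e+00  1.000e-03  1.426e+00] F [-21.1   1.4  12.9] w 1.0
```

Run:
```python
from h import *
np.set_printoptions(precision=3,suppress=True)
o=r.observe();F=o['wrist_force'];M=o['moment'];c,s=np.cos(YAW),np.sin(YAW);R=np.array([[c,s,0],[-s,c,0],[0,0,1]])
print('box F',R@F,'M',R@M)
b=look('side');P=cloud(b);B=np.apply_along_axis(box,2,P)*1000;im=b['img'].sum(2)
m=(B[...,0]>20)&(B[...,0]<110)&(abs(B[...,1])<80)&(B[...,2]>95)&(B[...,2]<185)
v,u=np.nonzero(m)
for z in range(95,185,10):
    k=m&(abs(B[...,2]-z)<5); print(z,k.sum(),B[k].mean(0) if k.any() else '',B[k].min(0) if k.any() else '',B[k].max(0) if k.any() else '')
```

```text
box F [-21.758  -2.685  13.074] M [-0.025  1.349  0.026]
95 17 [ 36.033 -42.58   96.987] [ 20.955 -74.932  95.145] [50.741 71.993 99.173]
105 49 [ 37.904 -56.409 105.22 ] [ 21.282 -74.125 100.315] [ 52.565  70.606 109.683]
115 93 [ 35.656 -54.324 114.709] [ 21.283 -77.489 110.012] [ 54.385  68.706 119.978]
125 49 [ 42.683 -56.146 124.333] [ 20.983 -77.068 120.181] [ 56.143  69.931 129.119]
135 49 [ 46.871 -56.    135.209] [ 36.424 -74.28  130.139] [ 57.869  72.333 139.958]
145 59 [ 47.538 -49.386 145.441] [ 26.812 -74.709 140.033] [ 61.963  69.294 149.96 ]
155 80 [ 43.919 -47.029 155.497] [ 20.263 -77.108 150.488] [ 64.062  69.258 159.902]
165 175 [ 42.159 -28.744 164.461] [ 20.089 -74.178 160.057] [ 63.445  69.355 169.58 ]
175 69 [ 61.602  -9.682 175.019] [ 29.187 -74.332 170.104] [ 64.734  72.021 178.631]
```

View pics/s8.png

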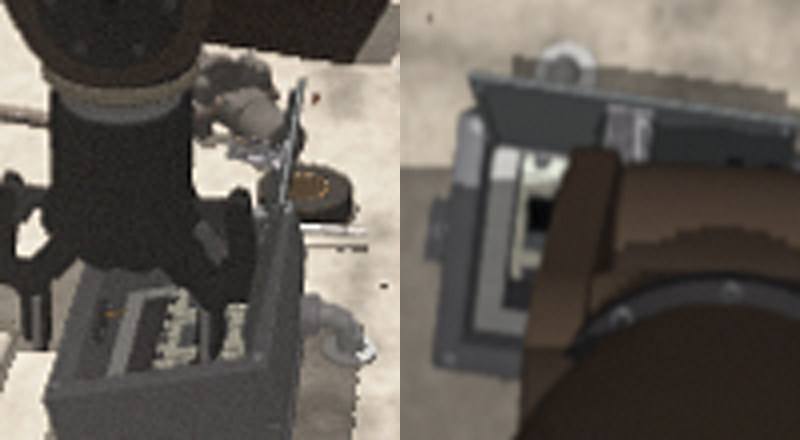

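```bash
python3 -m handwheel '[[0,-1,0,0,0],[0,-2,-0.5,0,0],[0,-2,-2,0,0],[0,-3,-3,0,0],[0,-4,-3,0,0],[0,-4,-2,0,0],[0,-2,0,0,0],[0,0,0,0,0]]'
python3 - <<'E'
from h import *
np.set_printoptions(precision=1,suppress=True)
st()
for n in('side','top'):
    b=look(n);P=cloud(b);B=np.apply_along_axis(box,2,P)*1000;im=b['img'].sum(2)
    for y0 in(-42,0,42):
        m=(B[...,0]>-20)&(B[...,0]<45)&(abs(B[...,1]-y0)<14)&(B[...,2]<75)&(B[...,2]>25)
        d=m&(im<110)&(B[...,2]>42)
        print(n,y0,m.sum(),d.sum());
        if d.any():
            q=B[d];print(q[np.argsort(-q[:,2])][:12])
    if n=='side': A=cv2.resize(b['img'][120:230,290:390,::-1],None,fx=4,fy=4,interpolation=cv2.INTER_CUBIC)
    else: C=cv2.resize(b['img'][130:240,250:350,::-1],None,fx=4,fy=4,interpolation=cv2.INTER_CUBIC)
cv2.imwrite('pics/s9.png',np.hstack([A,C]))
E
```

```text
time_s: 22.8
eef_pos: [0.3034, 0.0639, 0.1662]
eef_rot: [3.14, -0.0, 1.426]
wrist_force: [0.9, 0.5, -0.4]
width: 0.998
grasp_force: 0.0
t 22.80 box [-200.8  -55.3  166.2] yaw [ 3.1 -0.   1.4] F [ 0.9  0.5 -0.4] w 1.0
side -42 37 3
[[ 26.2 -46.4  61.4]
 [ 22.6 -35.3  59. ]
 [ 16.6 -41.9  49.2]]
side 0 123 2
[[ 20.  -12.7  60.2]
 [ 13.  -12.   42.3]]
side 42 70 2
[[17.  34.2 49.2]
 [15.2 29.7 43.3]]
top -42 316 80
[[ 23.3 -37.9  65.5]
 [ 25.4 -37.6  64.3]
 [ 20.9 -34.2  63.9]
 [ 22.9 -33.9  63.6]
 [ 22.1 -42.   63.2]
 [ 25.  -47.6  62.7]
 [ 22.5 -44.   62.6]
 [ 24.8 -45.6  62.2]
 [ 20.9 -46.2  61.8]
 [ 21.4 -36.1  61.8]
 [ 25.4 -35.5  61.7]
 [ 21.7 -38.1  61.6]]
top 0 196 23
[[ 25.1  -7.6  63.1]
 [ 21.   -6.2  62.3]
 [ 23.5  -9.8  62.1]
 [ 19.4  -8.4  61.5]
 [ 23.3  -7.8  61.5]
 [ 21.4  -8.1  61.2]
 [ 25.1  -5.5  61. ]
 [ 23.1  -5.8  60.5]
 [ 21.8 -10.   60.4]
 [ 19.8 -10.2  59.9]
 [ 19.4  -6.2  58.4]
 [ 18.1  -8.3  54.8]]
top 42 315 81
[[24.4 50.2 65.4]
 [23.  46.  65.2]
 [20.7 49.8 63.8]
 [20.2 39.7 63.4]
 [22.4 38.1 63.4]
 [25.2 46.6 63.2]
 [21.1 33.9 62.6]
 [25.4 32.6 62.3]
 [20.9 35.9 62.2]
 [22.9 36.3 61.8]
 [24.9 36.6 61.8]
 [24.6 38.6 61.7]]
```

View pics/s9.png

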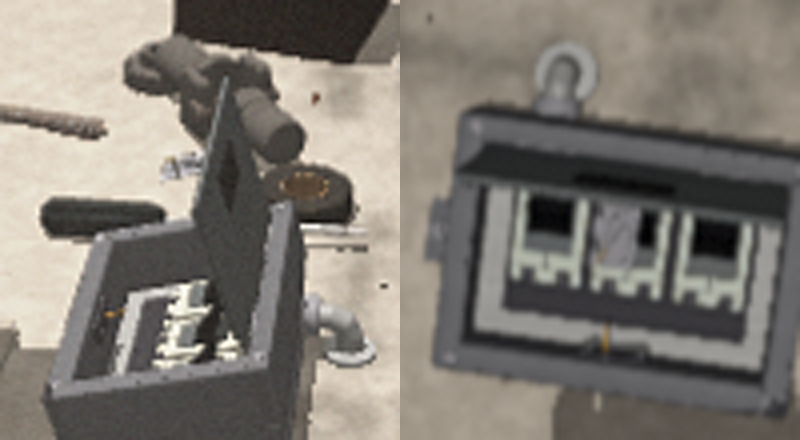

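Lever result: in the top half all three slots look alike, and the depth data puts every tip at about x 25, z 62, the on position. In the side half the cover is back near its rest angle. Before closing it I'll check how much room the wrist has under the shelf.

Run:
```python
from h import *
np.set_printoptions(precision=3,suppress=True)
o=r.observe();e=np.array(o['eef_pos'])
for n in('top','side'):
    P=cloud(look(n)).reshape(-1,3);d=P-e
    for a in np.arange(-.06,.16,.02):
        k=(d[:,0]>=a)&(d[:,0]<a+.02)&(abs(d[:,1])<.12)&(P[:,2]>.19)
        print(n,'dx %.2f'%a,k.sum(),d[k][:,2].min() if k.any() else '',d[k][:,2].max() if k.any() else '')
    if n=='top':
        k=(P[:,0]>.5)&(P[:,0]<.75)&(abs(P[:,1]-.05)<.12)&(P[:,2]>.25);print('shelf',P[k].min(0),np.percentile(P[k][:,2],[1,10,50]))
    else:
        k=(P[:,0]>.45)&(P[:,0]<.75)&(P[:,1]>-.1)&(P[:,1]<.25)&(P[:,2]>.2);print('shelf',k.sum(),P[k].min(0) if k.any() else '')
```

```text
top dx -0.06 10 0.22994012916753415 0.3473804098596308
top dx -0.04 3495 0.22601952132459113 0.38500195723989583
top dx -0.02 2823 0.25629679853047216 0.3565917608674789
top dx 0.00 2328 0.21498870398161896 0.3246030958874616
top dx 0.02 2578 0.06597982412648118 0.2979905134010432
top dx 0.04 785 0.0385268973746109 0.27021745694481947
top dx 0.06 182 0.05321083182575981 0.11016263428176643
top dx 0.08 0  
top dx 0.10 0  
top dx 0.12 1054 0.8330376055584467 0.8330376055584467
top dx 0.14 0  
shelf [ 0.593 -0.07   0.489] [0.492 0.515 0.527]
side dx -0.06 1000 0.02419237376091704 0.35467889737377345
side dx -0.04 1292 0.05367887550450823 0.35418299788302066
side dx -0.02 1629 0.05910494847070763 0.3479787373723442
side dx 0.00 1530 0.05862076846183745 0.3227991744913444
side dx 0.02 1547 0.038140236130831395 0.2950315798872455
side dx 0.04 566 0.024468184660194348 0.2700760780774113
side dx 0.06 197 0.047434621855320824 0.10626164383143605
side dx 0.08 0  
side dx 0.10 0  
side dx 0.12 0  
side dx 0.14 0  
shelf 424 [ 0.599 -0.1    0.489]
```

There's room: the wrist top stays about 0.28 above the TCP and the shelf's underside is at 0.489. I'll cross over the cover at TCP z 0.195 with the jaws shut, drop behind it, and sweep forward and down.

```bash
python3 -m handwheel '[[1.4,2,-0.72,0,1],[1.4,2,-0.72,0,1],[1.4,2,-0.72,0,1],[1.4,2,-0.72,0,1],[0,3,0,0,1],[0,3,0,0,1],[0,3,0,0,1],[0,3,0,0,1]]'
python3 -c "
from h import *
st()"
```

```text
time_s: 24.0
eef_pos: [0.5115, 0.0899, 0.1938]
eef_rot: [-3.141, 0.0, 1.426]
wrist_force: [-0.2, -0.5, -1.1]
width: 0.002
grasp_force: 0.0
t 24.00 box [1.500e+00 1.000e-01 1.938e+02] yaw [-3.141  0.     1.426] F [-0.2 -0.5 -1.1] w 0.0
```

```bash
python3 -m handwheel '[[0,1.6,0,0,1],[0,1.6,0,0,1],[0,1.5,0,0,1],[0,0,0,0,1],[0,0,1,0,1],[0,0,1,0,1],[0,0,1,0,1],[0,0,0,0,1]]'
python3 -c "
from h import *
st()
B=np.apply_along_axis(box,2,cloud(look('side')))*1000
k=(abs(B[...,0]-10)<60)&(B[...,1]<-55)&(B[...,1]>-80)&(B[...,2]>95)&(B[...,2]<185)
q=B[k];print(len(q));print(np.round(np.polyfit(q[:,2],q[:,0],1),2),np.round(q.max(0)),np.round(q.min(0)))"
```

```text
time_s: 25.0
eef_pos: [0.5559, 0.0835, 0.1636]
eef_rot: [-3.14, 0.0, 1.426]
wrist_force: [0.3, -0.4, 0.1]
width: -0.001
grasp_force: 0.0
t 25.00 box [4.640e+01 1.000e-01 1.636e+02] yaw [-3.14   0.     1.426] F [ 0.3 -0.4  0.1] w -0.0
186
[-0.43 79.98] [ 42. -55. 170.] [  6. -76.  95.]
```

```bash
python3 -m handwheel '[[0,-0.6,0.22,0,1],[0,-0.6,0.22,0,1],[0,-0.6,0.22,0,1],[0,-0.6,0.22,0,1],[0,-0.5,0.42,0,1],[0,-0.5,0.42,0,1],[0,-0.5,0.42,0,1],[0,-0.5,0.42,0,1]]'
python3 -m handwheel '[[0,-0.32,0.55,0,1],[0,-0.32,0.55,0,1],[0,-0.32,0.55,0,1],[0,-0.32,0.55,0,1],[0,-0.12,0.65,0,1],[0,-0.12,0.65,0,1],[0,-0.12,0.65,0,1],[0,-0.12,0.65,0,1]]'
python3 -c "
from h import *
st()"
```

```text
time_s: 26.05
eef_pos: [0.5126, 0.0899, 0.1387]
eef_rot: [3.142, 0.0, 1.426]
wrist_force: [0.7, -0.7, 0.7]
width: -0.001
grasp_force: 0.2
time_s: 27.05
eef_pos: [0.4957, 0.0924, 0.0906]
eef_rot: [3.141, -0.0, 1.426]
wrist_force: [1.8, -0.4, 0.5]
width: -0.004
grasp_force: 1.0
t 27.05 box [-14.5   0.3  90.6] yaw [ 3.141 -0.     1.426] F [ 1.8 -0.4  0.5] w -0.0
```

```bash
python3 -m handwheel '[[0,-0.46,0.4,0,1],[0,-0.46,0.4,0,1],[0,-0.46,0.35,0,1],[0,-0.46,0.35,0,1],[0,0,0.2,0,1],[0,0,0.1,0,1],[0,0,0.1,0,1],[0,0,0,0,1]]'
python3 -m handwheel '[[0,0,0.1,0,1],[0,0,0.1,0,1],[0,0,0.1,0,1],[0,0,0.05,0,1],[0,0,0,0,1],[0,0,0,0,1],[0,0,0,0,1],[0,0,0,0,1]]'
```

```text
time_s: 28.05
eef_pos: [0.4773, 0.095, 0.0719]
eef_rot: [-3.142, 0.0, 1.426]
wrist_force: [0.0, 0.2, -0.3]
width: -0.0
grasp_force: 0.3
time_s: 29.05
eef_pos: [0.4778, 0.095, 0.0693]
eef_rot: [3.14, -0.0, 1.426]
wrist_force: [-1.1, -0.6, 13.4]
width: -0.002
grasp_force: 6.9
```

```bash
python3 -m handwheel '[[0,0,0.05,0,1],[0,0,0.05,0,1],[0,0,0,0,1],[0,0,0,0,1],[0,0,0,0,1],[0,0,0,0,1],[0,0,0,0,1],[0,0,0,0,1]]'
python3 -m handwheel '[[0,0,-0.5,0,1],[0,0,-1.5,0,1],[0,-3,-3,0,1],[0,-4,-3,0,1],[0,-4,-3,0,1],[0,-3,-2,0,1],[0,0,0,0,1],[0,0,0,0,1]]'
python3 - <<'E'
from h import *
np.set_printoptions(precision=1,suppress=True)
st()
b=look('top');B=np.apply_along_axis(box,2,cloud(b))*1000
for x in(-40,-20,0,20,40):
    k=(abs(B[...,0]-x)<3)&(abs(B[...,1])<65)&(B[...,2]>20);print(x,'z',np.median(B[k][:,2]),'expected',round(67.3+x*.268,1),k.sum())
E
```

```text
time_s: 30.05
eef_pos: [0.4779, 0.095, 0.069]
eef_rot: [3.139, -0.0, 1.426]
wrist_force: [-4.0, -2.1, 24.6]
width: -0.003
grasp_force: 12.3
time_s: 31.05
eef_pos: [0.3393, 0.1153, 0.1977]
eef_rot: [3.14, -0.0, 1.426]
wrist_force: [-0.0, -0.0, -0.7]
width: 0.003
grasp_force: 0.0
t 31.05 box [-172.5    0.7  197.7] yaw [ 3.1 -0.   1.4] F [-0.  -0.  -0.7] w 0.0
-40 z 58.30399790525176 expected 56.6 199
-20 z 63.66551578332013 expected 61.9 206
0 z 68.8517373016444 expected 67.3 205
20 z 74.03547860142467 expected 72.7 211
40 z 79.19988191161009 expected 78.0 211
```

```bash
python3 -m handwheel '[[0,0,0,0,1],[0,0,0,0,1],[0,0,0,0,1],[0,0,0,0,1],[0,0,0,0,1],[0,0,0,0,1],[0,0,0,0,1],[0,0,0,0,1]]' >/dev/null
python3 - <<'E'
from h import *
b=look('top');B=np.apply_along_axis(box,2,cloud(b))*1000
z=[np.median(B[(abs(B[...,0]-x)<3)&(abs(B[...,1])<65)&(B[...,2]>20)][:,2]) for x in(-40,0,40)]
rim=[np.median(B[(abs(B[...,0]-x)<3)&(abs(abs(B[...,1])-83)<4)&(B[...,2]>40)][:,2]) for x in(-40,0,40)]
print(z,rim)
if np.ptp(np.array(z)-rim)<2: print(r.close_job())
E
```

```text
[np.float64(58.007215878097874), np.float64(68.81719362615424), np.float64(79.54828776319378)] [np.float64(57.582037943546325), np.float64(68.66858164767797), np.float64(80.30976244054416)]
the job is handed in; nothing more can be done
None
```

The tripped lever is pushed on to match the other two, the cover is latched shut and flush with the rim to within 1 mm, and the job was handed in at about 32 s, with no verdict shown.

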